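# Change the agitator over and load a cleaning pot

## Task

The parts agitator is still in gear: first shift its lever out of the near right slot into the neutral cross slot. Then twist the top pot counter-clockwise off the stack on the inclined stand, lift it away and set it down gently, upright, in the agitator's round carrier while the lever stays in neutral. Last, move the lever across the neutral slot and fully forward into the far left slot, and leave the bottle, blower and tape behind the work where they are.

Things in the scene. Friction and masses are not known exactly. Their poses are not given: they have to be found in the camera images.
- agitator: Fixed machine, 124 (x) x 236 (y) mm, 173 high with lever; left or right of the pot stand. Origin: centre of underside on the work surface; +x its far side, +y its left, z up. Grey gear housing at its left, 116 x 106 mm, 90 high, with an H-shaped gate in its flat aluminium top: a cross slot (neutral, along y) joins a left and a right slot (along x), all 13 mm wide. Round carrier at its right.
- gate_centre (a point): Middle of the H gate, on the gate plate's top face. The lever stands upright through it when both lever joints read 0. The lever's pivot lies 78 mm straight below this point.
- lever_knob (a point): Centre of the lever's black ball knob, 32 mm across, on an 8 mm steel shaft, 145 mm from the pivot; upright it is 67 mm above the gate plate. With s = lever_shift, c = lever_cross it lies at pivot + 145 mm x (sin s, sin c cos s, cos c cos s) in the agitator's axes. The lever stays where it is left; moving it takes about 1 to 2 N at the knob.
- lever_shift (a joint): Lever lean forward and back, rad: 0 neutral, positive leans to the agitator's +x (forward, far). The slots end at about +0.27 and -0.27 (knob travel 39 mm). It can leave 0 by more than about 0.04 only with the lever in the left or right slot. Starts back, at -0.20 to -0.26, in the right slot.
- lever_cross (a joint): Lever lean sideways, rad: positive leans to the agitator's +y (left). The left and right slots are centred at +0.185 and -0.185 (knob 27 mm to the side), with about 0.03 of play either way. It can change only while lever_shift is near 0 (cross slot).
- carrier (a point): Centre of the floor of the agitator's round carrier, an aluminium dish, 36 mm above the work surface and 130 mm to the right of the gate's centre. Inner diameter 76 mm, rim 6 mm high, outer diameter 88 mm.
- pot_stand: Fixed steel stand, base plate 124 x 100 mm; origin: centre of underside on the work surface. It holds a stack of two aluminium pots whose common axis leans 30 degrees from vertical towards the stand's -x (to the robot at yaw 0): axis (-0.5, 0, 0.866) in its axes. The lower pot, 60 mm diameter, is fixed and has two steel bayonet catches, at the +y and -y side of its rim.
- lower_rim (a point): Centre of the lower pot's rim plane, on the leaning axis, 80 mm above the work surface. The upper pot's foot nests 10 mm deep in its 51 mm mouth. The catches reach over the upper pot's lugs with 3 mm of clearance, so a straight pull is stopped; they end 12 mm above the rim plane and 42 mm from the axis.
- pot: The loose upper pot, 84 to 168 g, 84 mm high. Origin: centre of its foot's underside; z along its axis to the handle, x along the handle bar. Foot 48 mm diameter, 10 high; body 60; lid 62, its top at z = 50. Two lugs at +y and -y reach 37 mm from the axis, z = 10 to 15. To free it turn it 40 to 50 degrees counter-clockwise seen looking down on the handle, then draw it 15 mm or more along the axis.
- pot_handle (a point): Where to hold the pot: on its axis, 73 mm from the foot's underside, inside the upright black bar handle on the lid (44 mm long along the pot's x, 12 mm thick along its y, from z = 50 to 84 mm). In the stack the bar lies fore-and-aft; the pot's axes are the stand's leaned by 30 degrees. Clockwise the pot is stopped within 4 degrees.
- dropper_bottle: Bystander: brown dropper bottle, 29 mm diameter, 90 mm high, standing on the raised bench top (35 mm above the work surface) behind the work. Origin at the centre of its foot. Not to be moved.
- dust_blower: Bystander: dark rubber blower, 51 mm diameter, 106 mm high, standing on the raised bench top behind the work. Origin at the centre of its foot. Not to be moved.
- tape: Bystander: roll of tan tape lying flat, 100 mm diameter, 25 mm high, on the raised bench top behind the work. Origin at the centre of its underside. Not to be moved.
Things that resemble listed ones, but are neither listed nor needed, are in the scene too. What is shaped like the pot but brown is not meant.

How it is judged:
By the outcome, as a careful person would: the job done as asked, in the order asked, and still so for the second after the job is handed in, with the robot touching nothing.
It also fails if it takes over 61 s, if anything falls off the work surface, if the arm or the gripper's body presses on something with over 40 N, if the wrist force passes 120 N, or if a joint passes its speed limit or range.

## Robot

A 6-joint arm with a two-finger parallel gripper is mounted at the origin on a cart in front of the work surface, level with it; the furniture and walls round the work are solid. World frame = base frame: x ahead of the robot, y to its left, z up, the work surface at z = 0. Lengths are in m, angles in rad, forces in N, time in s.
With the tool pointing down it reaches from about 0.4 to 0.925 m from the base axis. Payload 12.5 kg.
Tool frame: the origin (TCP) lies between the finger pads; the fingertips stand 14 mm ahead of it and the grasp point (between the pads) lies 5 mm behind it; z points along the fingers, y is the direction in which the jaws open and shut (so a half turn about z gives the same grasp; the last joint's range is limited). The gripper opens to 95 mm and grips with 3 to 60 N. Pads are 20 mm wide; open, the fingers measure 119 mm over their backs; the gripper's body (75 mm by 180 mm) begins 59 mm behind the grasp point.
Start: joints at [-1.341, 0.491, 1.559, -0, 1.092, -0.106], TCP at [0.206, -0.59, 0.229] pointing down, gripper open.
Joint ranges: [-3.1, 3.1], [-0.84, 2.19], [0.05, 2.79], [-1.13, 4.28], [0.06, 2.93], [-2.69, 2.69]. Speed limits (rad/s): [2.22, 2.22, 2.79, 3.14, 3.14, 3.14].

## Interface

Orientations are given as a 3x3 rotation matrix whose columns are the frame's x, y, z axes.
In Python, from bench import * gives the robot as it stands.
- The arm moves only by the shell command python3 -m pendant 'ROWS'. ROWS is JSON, a list that holds one entry, the list of rows, each a list of 7 numbers: the shift along the tool's x, y, z in cm, then the turn, a rotation vector about the tool's x, y, z in rad, then the gripper's target within -1 to 1 (fully open at 1, half-way at 0, shut at -1). A call has 1 to 20 rows; each row is the pose to reach, as a shift and turn from the pose measured when the call began, along the tool's axes at that moment; what a row does not reach only later rows make up. A row lasts 1/8 s, in which the tool goes at most 62.5 mm and 10.7 degrees, less where a joint would pass 70% of its speed; a pose out of reach is approached as far as the arm can. A call with a gripper value outside its range is refused whole. The fingers move at their own pace and stop on an object; the grip force is fixed at half the most. Time passes only in rows, so rows that repeat a pose let the fingers close. It gives the time, the measured TCP pose, the force and the opening at its end, in the units of the state.
- get_state(): the state, without advancing time (a new reading comes with each control period).
- capture(name): name is "scene" or "top"; returns the picture (420x560x3 uint8, blue, green, red); there is no depth.
- camera_info(name): a dict with "mtx" (3x3 intrinsics, pixels), "rvec" (rotation vector, rad) and "tvec" (3), from world to camera coordinates, as OpenCV has them. Camera axes: x right, y down, z forward; pixel columns grow to the right and rows downward; lengths in m; the calibration is good to about 2 mm. A picture is of the moment at which its call begins. camera_info takes no time and is no camera call.
- finish_job(): hands the job in, once; it reports no verdict.
Trained networks look in the newest picture that a camera, given by its name, has taken for a name from the list of things; names that differ only in an ending like _2 or _b are one class to them, and where a whole thing is asked for, a point or a joint stands for the part that bears it (a point fixed in the world has none). Each returns a list of dicts, best first, with "score" (0 to 1); they miss things now and then, are a little off and sometimes report something else, mostly with a low value. They report only what shows in the picture. A call takes as long as a camera call. They do not tell look-alikes from the thing itself.
- recognise(query, camera): "xy" ([column, row] in pixels, amid what is visible of it).
- place_of(query, camera): "xy" ([column, row] in pixels: a listed point, or the origin of a listed thing).
The state is a dict: "time_s": time; "q": joint angles; "joint_vel": joint speeds; "joint_efforts": joint torques, N m; "position": TCP position; "ee_rot": TCP orientation; "wrist_force": force on the tool from outside, world axes, zero at the start; "wrist_torque": the same for the moment, N m; "opening": finger opening in m.
Only numpy, scipy, OpenCV 4.12 (cv2) and the standard library are available. Lean on these libraries where they do the work, as an engineer would, in place of code of your own. Each camera call takes 0.05 s, during which the arm holds its last target.

## Working session

There is one attempt and no reset: what is moved stays moved. The work goes in short steps, Python scripts to look and compute and a shell command to move; the robot and the scene stay as the last step left them, time stands still between calls to the robot, and variables do not carry over. Pictures are saved under pics/ and viewed, and the job is handed in when it is done.

```bash
ls; mkdir -p pics
python3 - <<'E'
from bench import *
import cv2
s=get_state();print({k:s[k] for k in('time_s','q','position','ee_rot','opening')})
for c in('scene','top'):
    im=capture(c);cv2.imwrite(f'pics/{c}0.png',im)
    i=camera_info(c);print(c,i)
    for q in('gate_centre','lever_knob','carrier','lower_rim','pot_handle','pot','agitator','pot_stand','dropper_bottle','dust_blower','tape'):
        print(q,[( [round(float(v)) for v in d['xy']],round(d['score'],2)) for d in place_of(q,c)])
print(get_state()['time_s'])
E
```

```text
pics
{'time_s': 0.0, 'q': array([-1.34056567e+00,  4.91562766e-01,  1.55943731e+00,  1.87575258e-05,
        1.09172225e+00, -1.05620495e-01]), 'position': array([ 0.20594422, -0.58985362,  0.22806394]), 'ee_rot': array([[ 9.44133003e-01,  3.29564584e-01, -2.41587048e-04],
       [ 3.29564644e-01, -9.44132367e-01,  1.10366345e-03],
       [ 1.35638235e-04, -1.12162364e-03, -9.99999362e-01]]), 'opening': 0.09524397605143749}
scene {'mtx': array([[428.90917831,   0.        , 280.08566385],
       [  0.        , 428.90917831, 213.51204587],
       [  0.        ,   0.        ,   1.        ]]), 'rvec': array([ 0.74085793, -2.46400972,  1.31880721]), 'tvec': array([0.50366089, 0.23491758, 0.84978983])}
gate_centre []
lever_knob [([264, 258], 0.74)]
carrier [([286, 272], 0.9), ([304, 177], 0.23)]
lower_rim [([346, 194], 0.71)]
pot_handle [([333, 231], 0.84), ([364, 178], 0.61)]
pot [([344, 196], 0.86), ([321, 246], 0.67), ([285, 272], 0.29)]
agitator [([265, 299], 0.7)]
pot_stand [([261, 259], 0.6), ([344, 219], 0.59)]
dropper_bottle [([204, 271], 0.71), ([248, 283], 0.33)]
dust_blower []
tape [([142, 298], 0.55)]
top {'mtx': array([[518.09020541,   0.        , 276.05937158],
       [  0.        , 518.09020541, 207.42306631],
       [  0.        ,   0.        ,   1.        ]]), 'rvec': array([ 2.17922817, -2.13325025,  0.12106461]), 'tvec': array([0.0610475 , 0.57747247, 1.36641871])}
gate_centre [([192, 232], 0.88)]
lever_knob [([197, 243], 0.66)]
carrier [([246, 241], 0.68)]
lower_rim [([360, 242], 0.88)]
pot_handle [([317, 252], 0.9), ([364, 253], 0.59)]
pot [([292, 249], 0.9), ([358, 239], 0.83)]
agitator [([220, 239], 0.59)]
pot_stand [([356, 240], 0.97)]
dropper_bottle [([214, 182], 0.6)]
dust_blower [([387, 178], 0.63)]
tape [([162, 167], 0.7)]
1.2
```

View pics/scene0.png

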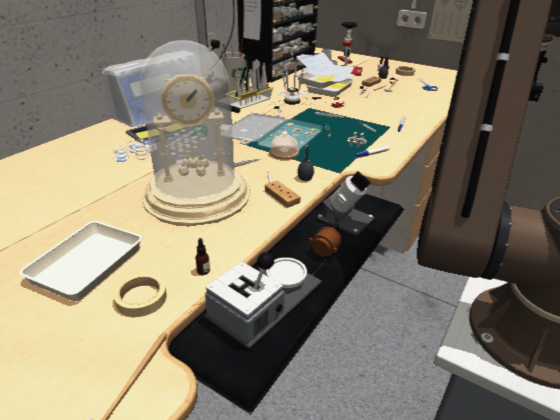

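View pics/top0.png

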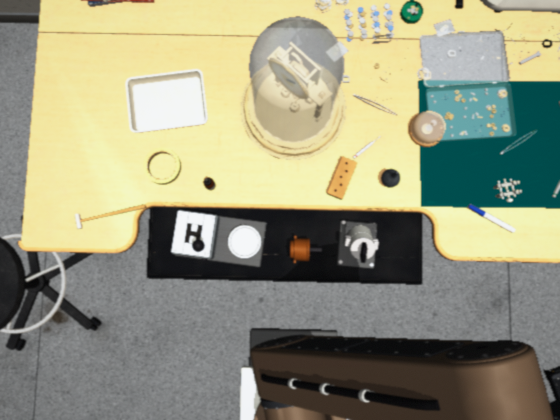

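The scene shows the agitator with knob at about (264,258) and the carrier at (286,272). The stand's pot is at about (350,190), and a brown look-alike lies between them at (325,240). In the top view the gate is at (193,233), the carrier at (245,241) and the stand at (357,244). Next I'll zoom in and localise these.

```bash
cat > h.py <<'E'
import numpy as np,cv2
from bench import *
def cam(c):
    i=camera_info(c);R=cv2.Rodrigues(np.array(i['rvec'],float))[0];return np.array(i['mtx']),R,np.array(i['tvec'],float).reshape(3)
def onz(c,uv,z):
    K,R,t=cam(c);d=R.T@np.linalg.inv(K)@np.array([uv[0],uv[1],1.]);o=-R.T@t
    return o+d*(z-o[2])/d[2]
def proj(c,p):
    K,R,t=cam(c);q=K@(R@np.asarray(p,float)+t);return q[:2]/q[2]
def tri(uvs):
    A=[];b=[]
    for c,uv in uvs:
        K,R,t=cam(c);d=R.T@np.linalg.inv(K)@np.array([uv[0],uv[1],1.]);d/=np.linalg.norm(d);o=-R.T@t
        P=np.eye(3)-np.outer(d,d);A.append(P);b.append(P@o)
    return np.linalg.lstsq(np.vstack(A),np.hstack(b),rcond=None)[0]
E
python3 - <<'E'
from h import *
np.set_printoptions(precision=4,suppress=True)
t=cv2.imread('pics/top0.png');s=cv2.imread('pics/scene0.png')
cv2.imwrite('pics/tA.png',cv2.resize(t[200:275,160:280],None,fx=6,fy=6,interpolation=2))
cv2.imwrite('pics/tB.png',cv2.resize(t[210:280,280:390],None,fx=7,fy=7,interpolation=2))
cv2.imwrite('pics/sA.png',cv2.resize(s[240:350,195:325],None,fx=5,fy=5,interpolation=2))
cv2.imwrite('pics/sB.png',cv2.resize(s[160:250,300:400],None,fx=6,fy=6,interpolation=2))
print('gate',onz('top',(192,232),.09),'carr',onz('top',(246,241),.036),onz('scene',(286,272),.036))
print('knob',tri([('top',(197,243)),('scene',(264,258))]),'rim',onz('top',(360,242),.08),onz('scene',(346,194),.08))
print('handle',tri([('top',(364,253)),('scene',(364,178))]))
print('brown',tri([('top',(317,252)),('scene',(333,231))]))
E
```

```text
gate [0.5009 0.2887 0.09  ] carr [0.4835 0.152  0.036 ] [0.4814 0.1609 0.036 ]
knob [0.4689 0.2641 0.1529] rim [ 0.4849 -0.1466  0.08  ] [ 0.4879 -0.1407  0.08  ]
handle [ 0.4519 -0.1491  0.1358]
brown [ 0.4628 -0.037   0.033 ]
```

View pics/tA.png

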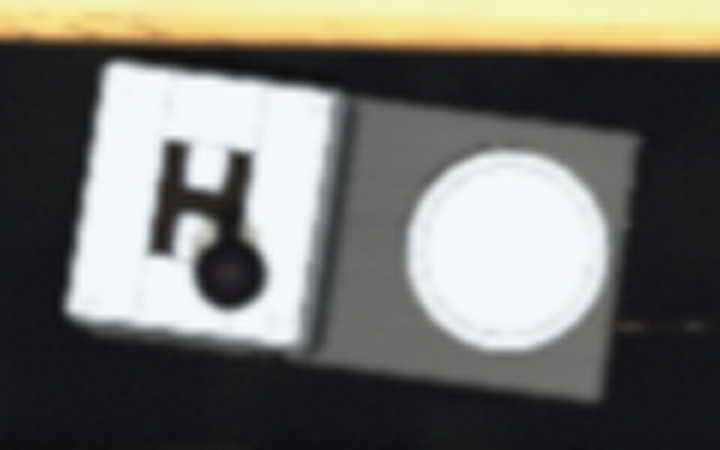

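View pics/tB.png

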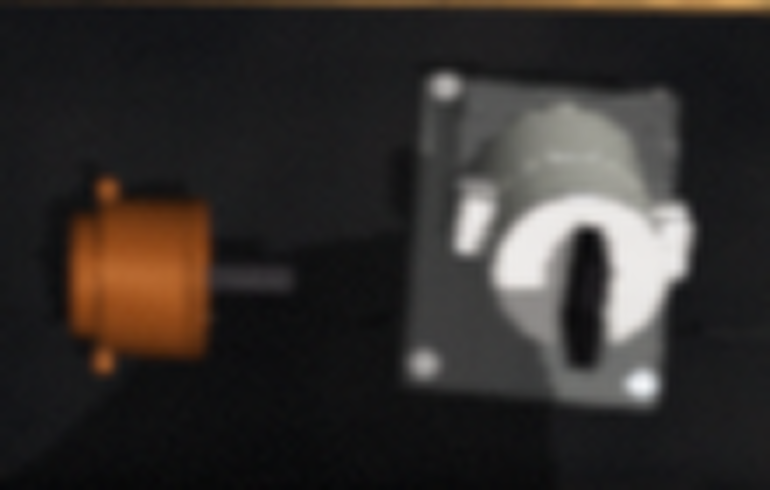

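View pics/sA.png

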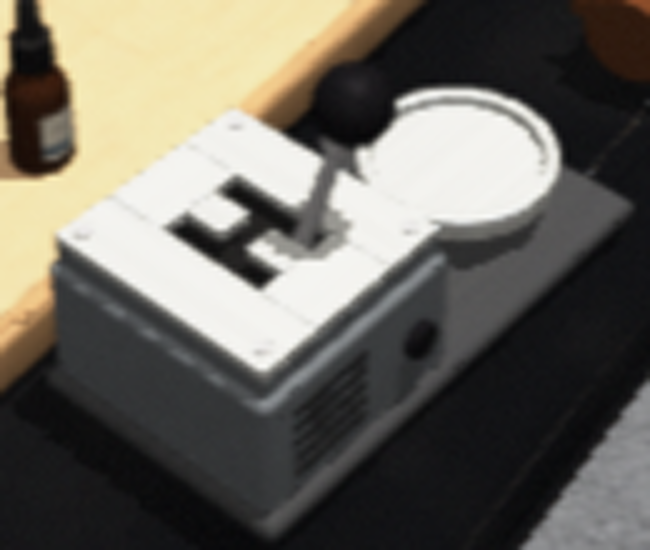

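View pics/sB.png

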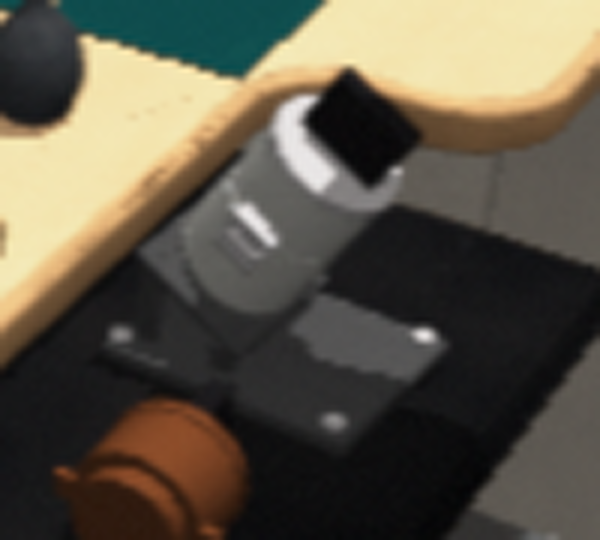

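```bash
cat > fit.py <<'E'
from h import *
from scipy.optimize import least_squares
np.set_printoptions(precision=4,suppress=True)
T=lambda x,y:((x+.5)/6-.5+160,(y+.5)/6-.5+200)
S=lambda x,y:((x+.5)/5-.5+195,(y+.5)/5-.5+240)
T2=lambda x,y:((x+.5)/7-.5+280,(y+.5)/7-.5+210)
S2=lambda x,y:((x+.5)/6-.5+300,(y+.5)/6-.5+160)
obs=[]
for c,f,L in (('top',T,[(105,62),(340,95),(305,350),(68,315)]),('scene',S,[(235,112),(60,240),(268,375),(440,235)])):
    cor=[(58,118,90),(58,12,90),(-58,12,90),(-58,118,90)] if c=='top' else [(58,12,90),(58,118,90),(-58,118,90),(-58,12,90)]
    for p,u in zip(cor,L): obs.append((c,np.array(p)/1e3,f(*u)))
obs.append(('top',np.array([0,.065,.09]),T(200,203)))
obs.append(('top',np.array([0,-.065,.042]),T(508,251)))
obs.append(('scene',np.array([0,-.065,.042]),S(462,160)))
obs.append(('scene',np.array([0,.065,.09]),S(250,232)))
Rz=lambda a:np.array([[np.cos(a),-np.sin(a),0],[np.sin(a),np.cos(a),0],[0,0,1]])
def knob(s,c):return np.array([0,.065,.012])+.145*np.array([np.sin(s),np.sin(c)*np.cos(s),np.cos(c)*np.cos(s)])
def res(v,full=False):
    x,y,a,s=v;o=np.array([x,y,0]);r=[]
    for c,p,u in obs+[('top',knob(s,-.185),T(230,272)),('scene',knob(s,-.185),S(352,103))]:
        r.append(proj(c,o+Rz(a)@p)-u)
    return np.array(r) if full else np.ravel(r)
f=least_squares(res,[.49,.22,-.1,-.23],loss='soft_l1');v=f.x
if __name__=='__main__':
    print('agi',v);print(res(v,True).T)
    o=np.array([v[0],v[1],0]);w=lambda p:o+Rz(v[2])@np.array(p)
    print('gate',w([0,.065,.09]),'carr',w([0,-.065,.036]));print('knob now',w(knob(v[3],-.185)))
    for s,c in((0,-.185),(0,0),(0,.185),(.27,.185)):print(s,c,w(knob(s,c)))
    L=[(x,y) for x,y in[(425,72),(680,95),(655,408),(405,385)]]
    def r2(q):
        x,y,a,xr,h=q;o=np.array([x,y,0]);r=[]
        for p,u in zip([(62,50),(62,-50),(-62,-50),(-62,50)],L): r.append(proj('top',o+Rz(a)@np.array([p[0]/1e3,p[1]/1e3,h]))-T2(*u))
        ax=np.array([-.5,0,.866])
        for e,ut,us in((.022,(590,228),(352,72)),(-.022,(583,366),None)):
            p=np.array([xr,0,.08])+ax*.074+e*np.array([.866,0,.5])
            r.append(proj('top',o+Rz(a)@p)-T2(*ut))
        # scene: bar top corners mid
        for e,us in((.022,(352,72)),(-.022,(418,132))):
            p=np.array([xr,.006 if e>0 else -.006,.08])+ax*.074+e*np.array([.866,0,.5])
            r.append(proj('scene',o+Rz(a)@p)-S2(*us))
        return np.ravel(r)
    g=least_squares(r2,[.48,-.147,0,0,.006],bounds=([0,-1,-1,-.1,0],[1,1,1,.1,.02]));q=g.x
    print('stand',q);print(g.fun.reshape(-1,2).T)
    o=np.array([q[0],q[1],0]);print('rim',o+Rz(q[2])@np.array([q[3],0,.08]),'handle',o+Rz(q[2])@(np.array([q[3],0,.08])+.063*np.array([-.5,0,.866])))
E
python3 fit.py
```

```text
agi [ 0.4888  0.2224 -0.1135 -0.1991]
[[-1.1796 -0.0403 -0.9077 -2.1136  0.4436 -3.2666  0.084   3.47   -0.3104
  -0.5932 -0.1697  0.318  -0.7679  0.287 ]
 [-0.9039 -0.9623  1.0473  1.3055 -3.8567 -2.0682  0.9513 -2.949   0.4229
   0.1929 -2.4969 -1.4135  0.175  -0.9177]]
gate [0.4962 0.287  0.09  ] carr [0.4814 0.1578 0.036 ]
knob now [0.4647 0.2642 0.1517]
0 -0.185 [0.4931 0.2605 0.1545]
0 0 [0.4962 0.287  0.157 ]
0 0.185 [0.4992 0.3135 0.1545]
0.27 0.185 [0.5375 0.3081 0.1494]
stand [ 0.4838 -0.1481 -0.0683  0.0059  0.0125]
[[-0.1943 -0.1305  0.3747 -0.7808  1.1565 -0.3713 -3.2901  0.4965]
 [-0.3552 -0.3902  0.363   0.3101  3.5935 -0.3838 -1.5157 -0.9571]]
rim [ 0.4897 -0.1485  0.08  ] handle [ 0.4583 -0.1464  0.1346]
```

```bash
python3 - <<'E'
import re
s=open('fit.py').read()
s=s.replace("""        for e,ut,us in((.022,(590,228),(352,72)),(-.022,(583,366),None)):
            p=np.array([xr,0,.08])+ax*.074""","""        for e,ut,hh in((.022,(588,228),.04),(-.022,(583,368),.074)):
            p=np.array([xr,0,.08])+ax*hh""")
s=s.replace("for e,us in((.022,(352,72)),(-.022,(418,132))):","for e,us,hh in((.022,(352,72),.074),(-.022,(422,132),.074),(-.022,(370,188),.04),(.022,(305,122),.04)):")
s=s.replace("np.array([xr,.006 if e>0 else -.006,.08])+ax*.074","np.array([xr,.006,.08])+ax*hh")
# free plate dims
s=s.replace("x,y,a,s=v;","x,y,a,s,kx,ky=v;").replace("for c,p,u in obs+","for c,p,u in [(c,(np.array([p[0]*kx,(p[1]-.065)*ky+.065,p[2]]) if abs(p[0])>.01 else p),u) for c,p,u in obs]+").replace("[.49,.22,-.1,-.23]","[.49,.22,-.1,-.23,1,1]")
open('fit.py','w').write(s)
E
python3 fit.py; python3 -c "
from h import *
for c in('scene','top'):
  K,R,t=cam(c);print(-R.T@t)"
```

```text
agi [ 0.4883  0.2233 -0.1145 -0.1969  0.94    0.9244]
[[-0.1969 -2.0972 -2.6225 -0.7362  0.2743 -0.561   0.0486  0.6919 -0.6627
  -0.9394 -0.1648  0.2273 -1.1312  0.0903]
 [ 0.77    0.3421 -0.3266  0.318  -1.8684 -2.017  -0.8947 -2.277   0.5906
   0.4041 -2.164  -1.0496  0.2347 -0.6525]]
gate [0.4957 0.2879 0.09  ] carr [0.4809 0.1587 0.036 ]
knob now [0.4645 0.2651 0.1518]
0 -0.185 [0.4927 0.2614 0.1545]
0 0 [0.4957 0.2879 0.157 ]
0 0.185 [0.4988 0.3143 0.1545]
0.27 0.185 [0.5371 0.309  0.1494]
stand [ 0.4842 -0.1496 -0.0672 -0.      0.0039]
[[-0.0523 -0.2038  0.3688 -0.5671  0.4     0.0744 -1.0991 -0.158   0.8746
  -0.5708]
 [-0.1848 -0.2783  0.2057  0.2131 -0.4467  1.5553 -1.0862  1.3594  0.0192
  -1.1905]]
rim [ 0.4842 -0.1496  0.08  ] handle [ 0.4528 -0.1475  0.1346]
[0.12236603 0.76157104 0.66033281]
[0.40915567 0.06133137 1.42587919]
```

```bash
cat >> h.py <<'E'
from scipy.spatial.transform import Rotation as Ro
def Rdown(yaw_y):  # tool down, y axis at given yaw
    y=np.array([np.cos(yaw_y),np.sin(yaw_y),0]);z=np.array([0,0,-1.]);return np.c_[np.cross(y,z),y,z]
def rows(*poses):
    s=get_state();p0=np.array(s['position']);R0=np.array(s['ee_rot'])
    print('t',round(s['time_s'],2),'pos',np.round(p0,4),'F',np.round(s['wrist_force'],1),'open',round(s['opening'],4),'q',np.round(s['q'],2))
    for p,R in poses:
        d=R0.T@(np.array(p)-p0)*100; r=Ro.from_matrix(R0.T@R).as_rotvec() if R is not None else np.zeros(3)
        print('[%.2f,%.2f,%.2f, %.3f,%.3f,%.3f]'%(*d,*r))
E
python3 - <<'E'
from h import *
R=Rdown(-.114)
rows(([.48,-.3,.3],Rdown(-.8)),([.56,.0,.3],Rdown(-.4)),([.466,.264,.25],R),([.466,.264,.147],R))
E
```

```text
t 1.2 pos [ 0.206  -0.5901  0.2287] F [0.4 0.2 0.1] open 0.0952 q [-1.34  0.49  1.56 -0.    1.09 -0.11]
[35.43,-18.36,-7.14, 0.000,0.000,-0.435]
[52.87,-44.05,-7.14, 0.000,0.000,-0.835]
[52.70,-72.07,-2.14, 0.000,0.000,-1.121]
[52.70,-72.07,8.16, 0.000,0.000,-1.121]
```

```bash
python3 -m pendant '[[[6,-3,-3,0,0,-0.1,1],[12,-6,-6,0,0,-0.2,1],[18,-9,-7,0,0,-0.3,1],[24,-12,-7,0,0,-0.35,1],[30,-15,-7,0,0,-0.4,1],[35.4,-18.4,-7,0,0,-0.43,1],[39,-23,-7,0,0,-0.5,1],[43,-29,-7,0,0,-0.6,1],[47,-34,-7,0,0,-0.7,1],[51,-39,-7,0,0,-0.78,1],[53,-44,-7,0,0,-0.83,1],[53,-50,-6,0,0,-0.9,1],[52.8,-56,-5,0,0,-1.0,1],[52.7,-62,-4,0,0,-1.08,1],[52.7,-67,-3,0,0,-1.12,1],[52.7,-72,-2,0,0,-1.12,1],[52.7,-72,-2,0,0,-1.12,1],[52.7,-72,-2,0,0,-1.12,1]]]'
python3 - <<'E'
from h import *
R=Rdown(-.114)
rows(([.466,.264,.147],R))
t=capture('top');s=capture('scene')
cv2.imwrite('pics/t1.png',cv2.resize(t[180:300,140:300],None,fx=4,fy=4,interpolation=2));cv2.imwrite('pics/s1.png',cv2.resize(s[180:340,180:340],None,fx=3.5,fy=3.5,interpolation=2))
E
```

```text
time_s: 3.45
position: [0.4664, 0.2633, 0.2487]
ee_rot: [[0.114, 0.993, 0.0], [0.993, -0.114, -0.0], [-0.0, 0.0, -1.0]]
wrist_force: [0.8, 0.3, -0.2]
opening: 0.0951
t 3.45 pos [0.4664 0.2633 0.2487] F [ 0.8  0.3 -0.2] open 0.0951 q [ 0.39  0.34  1.75 -0.    1.05  0.51]
[0.07,-0.05,10.17, 0.000,0.000,-0.000]
```

View pics/s1.png

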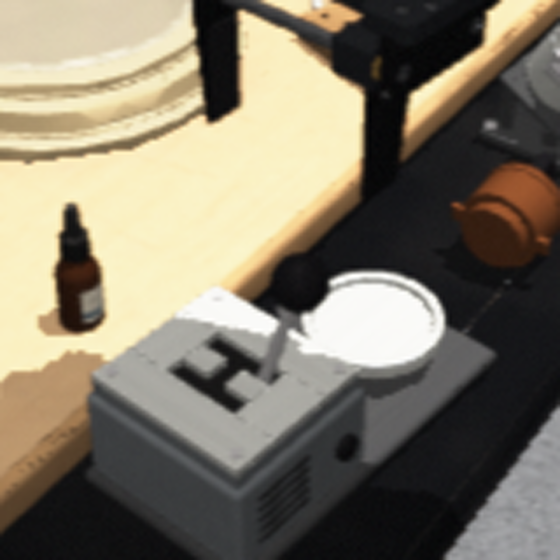

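The open fingers hang above the knob with the jaws along the shift direction, and nothing is in the way. I'll go down and grip.

```bash
python3 -m pendant '[[[0,0,4,0,0,0,1],[0,0,8,0,0,0,1],[0.1,0,10.1,0,0,0,1],[0.1,0,10.1,0,0,0,1]]]'
python3 - <<'E'
from h import *
s=capture('scene')
cv2.imwrite('pics/s2.png',cv2.resize(s[200:340,180:340],None,fx=4,fy=4,interpolation=2))
t=capture('top')
cv2.imwrite('pics/t2.png',cv2.resize(t[180:300,140:300],None,fx=4,fy=4,interpolation=2))
E
```

```text
time_s: 4.05
position: [0.4673, 0.2621, 0.147]
ee_rot: [[0.118, 0.993, -0.002], [0.993, -0.118, -0.001], [-0.001, -0.001, -1.0]]
wrist_force: [-0.8, 0.1, -0.4]
opening: 0.0954
```

View pics/s2.png

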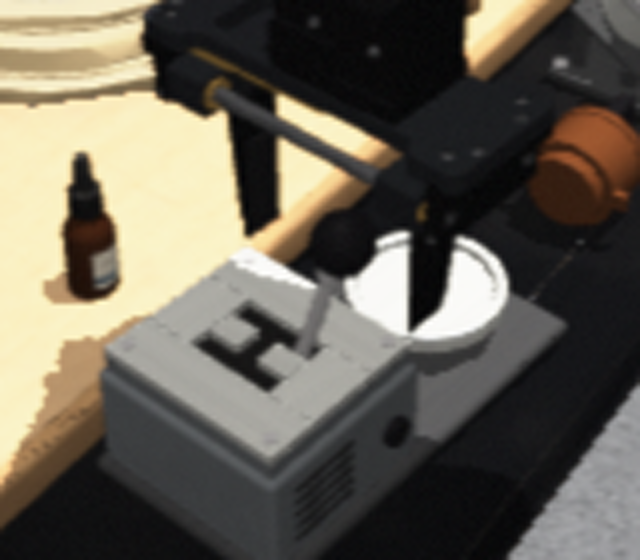

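The knob at (342,245) sits midway between the fingers, so I'll close.

```bash
python3 -m pendant '[[[0,0,0,0,0,0,-1],[0,0,0,0,0,0,-1],[0,0,0,0,0,0,-1],[0,0,0,0,0,0,-1],[0,0,0,0,0,0,-1],[0,0,0,0,0,0,-1]]]'
python3 - <<'E'
from h import *
s=get_state();print(s['wrist_torque'],s['ee_rot'])
s=capture('scene')
cv2.imwrite('pics/s3.png',cv2.resize(s[200:340,180:340],None,fx=4,fy=4,interpolation=2))
R=Rdown(-.114)
rows(([.4927,.2614,.150],R))
E
```

```text
time_s: 4.9
position: [0.4678, 0.2628, 0.1487]
ee_rot: [[0.117, 0.993, 0.001], [0.993, -0.117, 0.0], [0.0, 0.001, -1.0]]
wrist_force: [0.1, 0.3, 0.8]
opening: 0.0405
[-0.05563398 -0.0787887   0.0233434 ] [[ 1.17282978e-01  9.93097631e-01  1.34129697e-03]
 [ 9.93098459e-01 -1.17283396e-01  2.36976372e-04]
 [ 3.92652538e-04  1.30424666e-03 -9.99999072e-01]]
t 4.95 pos [0.4678 0.2628 0.1487] F [-0.5 -0.2  0.7] open 0.0362 q [ 0.39  0.47  1.86 -0.    0.81  0.51]
[0.15,2.49,-0.13, 0.001,-0.000,-0.004]
```

View pics/s3.png

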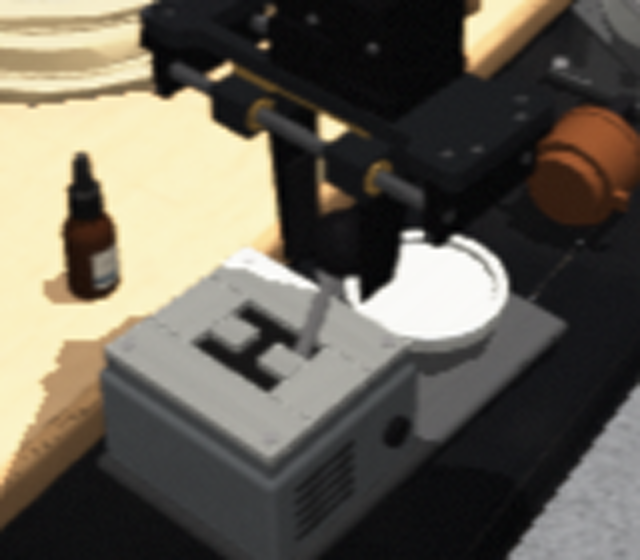

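```bash
python3 -m pendant '[[[0,0,0,0,0,0,-1],[0,0,0,0,0,0,-1],[0,0,0,0,0,0,-1]]]'
python3 - <<'E'
from h import *
R=Rdown(-.114)
rows(([.4927,.2614,.1500],R))
E
```

```text
time_s: 5.32
position: [0.4677, 0.2628, 0.1487]
ee_rot: [[0.117, 0.993, 0.001], [0.993, -0.117, 0.0], [0.0, 0.001, -1.0]]
wrist_force: [-1.6, -0.2, 1.3]
opening: 0.0306
t 5.33 pos [0.4677 0.2628 0.1487] F [-1.6 -0.2  1.3] open 0.0306 q [ 0.39  0.47  1.86 -0.    0.81  0.51]
[0.16,2.50,-0.13, 0.001,-0.000,-0.004]
```

```bash
for i in 1; do python3 -m pendant '[[[0,-0.3,0.03,0,0,0,-1],[0,-0.5,0.07,0,0,0,-1],[0,-0.5,0.07,0,0,0,-1]]]'; python3 -m pendant '[[[0,-0.2,0.04,0,0,0,-1],[0,-0.3,0.05,0,0,0,-1],[0,-0.3,0.05,0,0,0,-1]]]'; done
```

```text
time_s: 5.7
position: [0.4634, 0.2635, 0.1481]
ee_rot: [[0.117, 0.993, 0.003], [0.993, -0.117, 0.001], [0.001, 0.003, -1.0]]
wrist_force: [5.6, -0.5, -1.8]
opening: 0.0306
time_s: 6.08
position: [0.4608, 0.264, 0.1477]
ee_rot: [[0.117, 0.993, 0.004], [0.993, -0.117, 0.001], [0.001, 0.004, -1.0]]
wrist_force: [5.6, -1.0, -2.1]
opening: 0.0308
```

```bash
python3 -m pendant '[[[0,-0.2,0.04,0,0,0,-1],[0,-0.3,0.05,0,0,0,-1],[0,-0.3,0.05,0,0,0,-1]]]'
python3 - <<'E'
from h import *
print(get_state()['wrist_torque'])
s=capture('scene');rows()
cv2.imwrite('pics/s4.png',cv2.resize(s[220:320,190:310],None,fx=6,fy=6,interpolation=2))
E
```

```text
time_s: 6.45
position: [0.4583, 0.2644, 0.1473]
ee_rot: [[0.117, 0.993, 0.005], [0.993, -0.117, 0.001], [0.002, 0.005, -1.0]]
wrist_force: [5.1, -0.4, -1.7]
opening: 0.0305
[-0.33738692 -1.60295396 -0.11458648]
t 6.5 pos [0.4583 0.2644 0.1474] F [ 5.  -1.2 -2.5] open 0.0305 q [ 0.4   0.46  1.89 -0.    0.79  0.52]
```

View pics/s4.png

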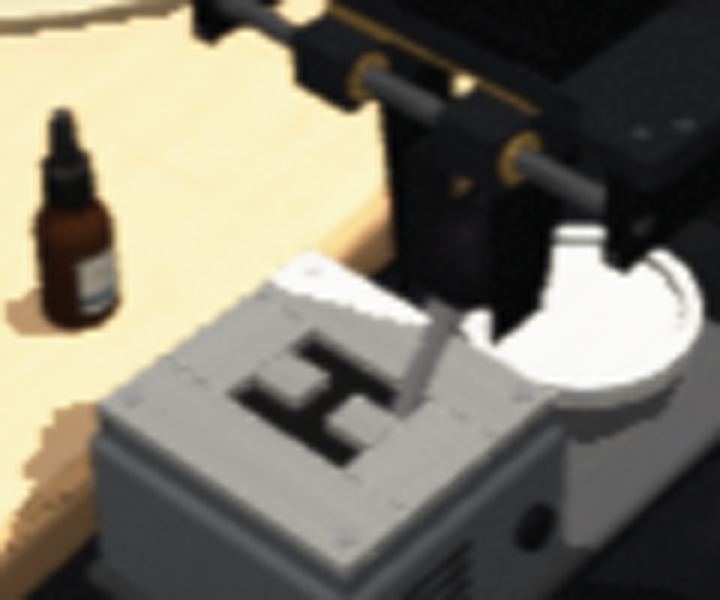

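```bash
python3 -m pendant '[[[0,-0.2,0.04,0,0,0,-1],[0,-0.3,0.05,0,0,0,-1],[0,-0.3,0.05,0,0,0,-1]]]';python3 -m pendant '[[[0,-0.2,0.04,0,0,0,-1],[0,-0.3,0.05,0,0,0,-1],[0,-0.3,0.05,0,0,0,-1]]]'
```

```text
time_s: 6.88
position: [0.4562, 0.2648, 0.1471]
ee_rot: [[0.117, 0.993, 0.007], [0.993, -0.117, 0.002], [0.003, 0.007, -1.0]]
wrist_force: [7.2, -2.3, -1.2]
opening: 0.0306
time_s: 7.25
position: [0.4553, 0.2651, 0.147]
ee_rot: [[0.117, 0.993, 0.012], [0.993, -0.117, 0.002], [0.004, 0.012, -1.0]]
wrist_force: [14.2, -4.1, -3.0]
opening: 0.0306
```

The force rises at x≈0.456, so that is the back stop. That puts neutral 38.7 mm forward, at about (0.494, 0.260).

Run:
```python
from h import *
R=Rdown(-.116)
rows(([.475,.2625,.150],R),([.4942,.2604,.152],R))
```

```text
t 7.25 pos [0.4553 0.2651 0.147 ] F [14.2 -4.1 -3. ] open 0.0306 q [ 0.4   0.45  1.9  -0.    0.78  0.52]
[-0.03,1.99,-0.28, 0.012,-0.004,-0.001]
[-0.01,3.92,-0.45, 0.012,-0.004,-0.001]
```

```bash
python3 -m pendant '[[[0,0.7,-0.1,0.01,0,0,-1],[0,1.4,-0.2,0.01,0,0,-1],[0,2.1,-0.3,0.01,0,0,-1],[0,2.8,-0.38,0.01,0,0,-1],[0,3.5,-0.43,0.01,0,0,-1],[0,3.92,-0.45,0.01,0,0,-1],[0,3.92,-0.45,0.01,0,0,-1],[0,3.92,-0.45,0.01,0,0,-1]]]'
python3 - <<'E'
from h import *
R=Rdown(-.116)
rows(([.4942,.2604,.152],R))
E
```

```text
time_s: 8.25
position: [0.4931, 0.2604, 0.1517]
ee_rot: [[0.117, 0.993, -0.001], [0.993, -0.117, 0.003], [0.003, -0.001, -1.0]]
wrist_force: [-4.3, -0.8, 2.0]
opening: 0.0307
t 8.25 pos [0.4931 0.2604 0.1517] F [-4.3 -0.8  2. ] open 0.0307 q [0.37 0.49 1.81 0.   0.84 0.48]
[0.02,0.11,-0.03, -0.001,-0.003,-0.001]
```

```bash
python3 -m pendant '[[[0,0.12,0,0,0,0,-1],[0.5,0.12,-0.08,0,0,0,-1],[1.0,0.12,-0.15,0,0,0,-1],[1.6,0.12,-0.2,0,0,0,-1],[2.2,0.12,-0.25,0,0,0,-1],[2.7,0.12,-0.28,0,0,0,-1],[2.7,0.12,-0.28,0,0,0,-1]]]'
python3 - <<'E'
from h import *
rows()
s=capture('scene')
cv2.imwrite('pics/s5.png',cv2.resize(s[220:320,190:310],None,fx=6,fy=6,interpolation=2))
E
```

```text
time_s: 9.12
position: [0.4976, 0.2876, 0.1544]
ee_rot: [[0.117, 0.993, -0.0], [0.993, -0.117, 0.003], [0.003, -0.001, -1.0]]
wrist_force: [-0.6, 0.6, -2.4]
opening: 0.0308
t 9.12 pos [0.4976 0.2876 0.1544] F [-0.6  0.6 -2.4] open 0.0308 q [0.41 0.51 1.77 0.   0.87 0.52]
```

View pics/s5.png

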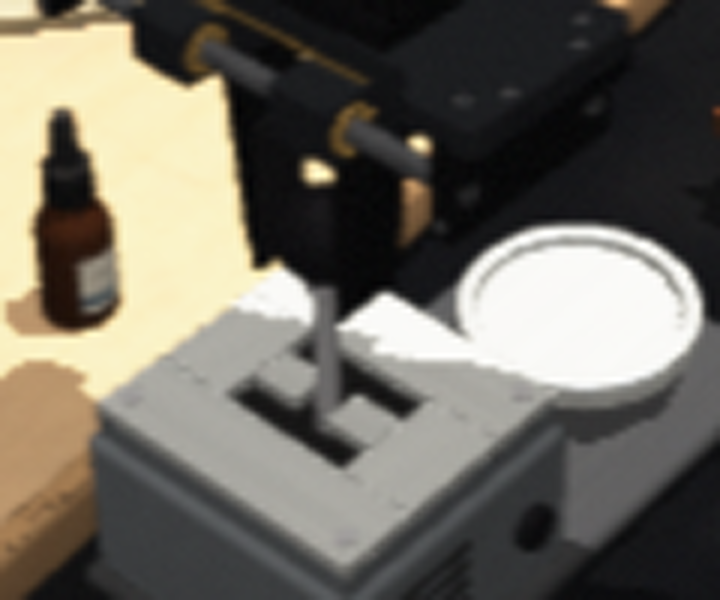

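```bash
python3 -m pendant '[[[0,0,0,0,0,0,1],[0,0,0,0,0,0,1],[0,0,0,0,0,0,1],[0,0,0,0,0,0,1],[0,0,-3,0,0,0,1],[0,0,-8,0,0,0,1],[0,0,-13,0,0,0,1],[0,0,-16,0,0,0,1]]]'
cat >> h.py <<'E'
SY=-.067;RIM=np.array([.4842,-.1496,.08]);CAR=np.array([.4828,.1584,.036])
Rz=lambda a:np.array([[np.cos(a),-np.sin(a),0],[np.sin(a),np.cos(a),0],[0,0,1]])
AX=Rz(SY)@np.array([-.5,0,np.sqrt(.75)])
def Rpot(turn=0):
    y=-(Rz(SY)@np.array([0,1.,0]));y=Ro.from_rotvec(AX*turn).apply(y);z=-AX;return np.c_[np.cross(y,z),y,z]
def potp(h): return RIM+AX*(h-.010)   # point at pot-z h in stack
E
python3 - <<'E'
from h import *
rows((potp(.25),Rpot()),(potp(.16),Rpot()),(potp(.07),Rpot()))
t=capture('top');cv2.imwrite('pics/t6.png',cv2.resize(t[190:300,150:400],None,fx=3,fy=3,interpolation=2))
E
```

```text
time_s: 10.18
position: [0.4978, 0.2869, 0.317]
ee_rot: [[0.117, 0.993, 0.002], [0.993, -0.117, 0.004], [0.005, 0.002, -1.0]]
wrist_force: [0.1, 0.6, 0.1]
opening: 0.0949
t 10.18 pos [0.4978 0.2869 0.317 ] F [0.1 0.6 0.1] open 0.0949 q [0.41 0.34 1.56 0.   1.23 0.52]
[-44.13,-8.24,2.70, -0.399,0.413,1.482]
[-43.94,-3.76,10.50, -0.399,0.413,1.482]
[-43.75,0.72,18.31, -0.399,0.413,1.482]
```

View pics/t6.png

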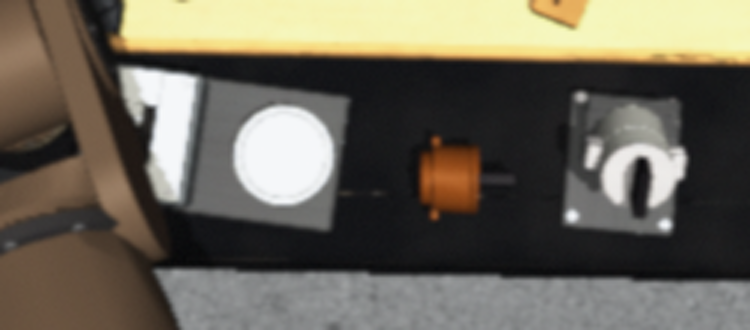

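```bash
python3 -m pendant '[[[-5,0,0,-0.04,0.04,0.15,1],[-10,-0.5,0,-0.08,0.08,0.3,1],[-15,-1,0,-0.12,0.12,0.45,1],[-20,-2,0,-0.16,0.17,0.6,1],[-25,-3,0,-0.2,0.21,0.75,1],[-30,-4,0.5,-0.24,0.25,0.9,1],[-35,-5.5,1,-0.28,0.29,1.05,1],[-40,-7,2,-0.32,0.33,1.2,1],[-44,-8.2,2.7,-0.36,0.37,1.35,1],[-44.1,-8.2,2.7,-0.4,0.413,1.482,1],[-44.1,-8.2,2.7,-0.4,0.413,1.482,1],[-44.1,-8.2,2.7,-0.4,0.413,1.482,1]]]'
python3 - <<'E'
from h import *
rows((potp(.25),Rpot()),(potp(.11),Rpot()),(potp(.07),Rpot()))
s=capture('scene');cv2.imwrite('pics/s7.png',cv2.resize(s[90:270,270:450],None,fx=3.3,fy=3.3,interpolation=2))
t=capture('top');cv2.imwrite('pics/t7.png',cv2.resize(t[190:300,250:420],None,fx=4,fy=4,interpolation=2))
E
```

```text
time_s: 11.72
position: [0.366, -0.1407, 0.29]
ee_rot: [[0.862, -0.063, 0.502], [-0.055, -0.998, -0.032], [0.503, -0.0, -0.864]]
wrist_force: [0.4, -0.5, 0.7]
opening: 0.0952
t 11.72 pos [ 0.366  -0.1407  0.29  ] F [ 0.4 -0.5  0.7] open 0.0952 q [-0.76 -0.09  2.26  0.58  0.63  0.46]
[-0.24,0.09,0.11, -0.002,-0.004,0.003]
[-0.29,0.12,14.11, -0.002,-0.004,0.003]
[-0.31,0.13,18.11, -0.002,-0.004,0.003]
```

View pics/s7.png

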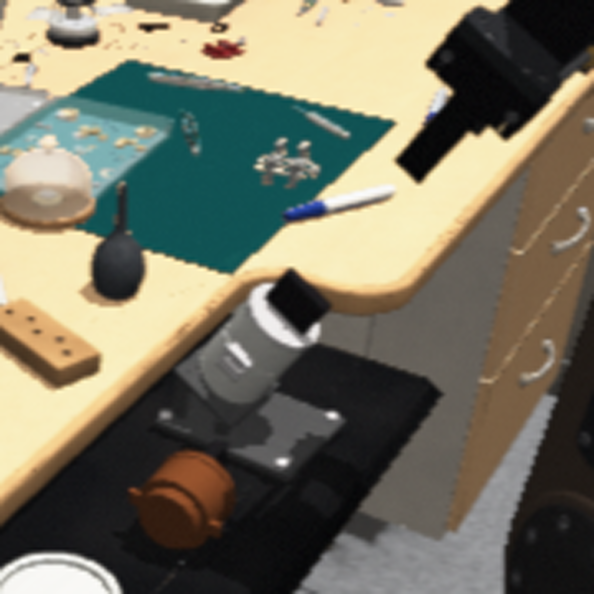

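View pics/t7.png

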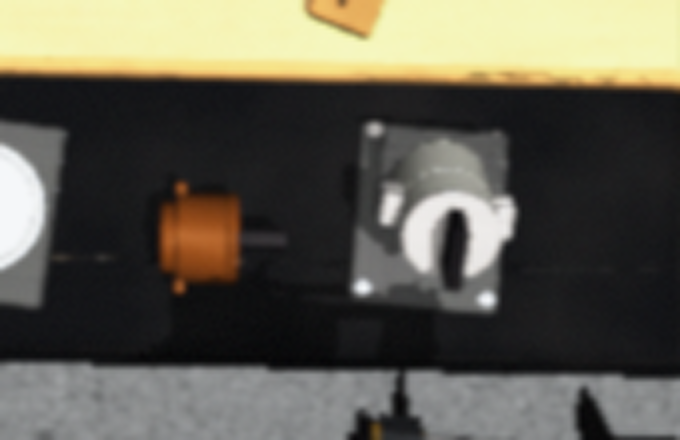

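```bash
python3 -m pendant '[[[-0.3,0.1,4,0,-0.004,0,1],[-0.3,0.1,8,0,-0.004,0,1],[-0.3,0.1,12,0,-0.004,0,1],[-0.3,0.1,14,0,-0.004,0,1],[-0.3,0.1,14,0,-0.004,0,1]]]'
python3 - <<'E'
from h import *
rows((potp(.11),Rpot()),(potp(.07),Rpot()))
s=capture('scene');cv2.imwrite('pics/s8.png',cv2.resize(s[120:240,300:420],None,fx=5,fy=5,interpolation=2))
t=capture('top');cv2.imwrite('pics/t8.png',cv2.resize(t[210:300,310:420],None,fx=6,fy=6,interpolation=2))
E
```

```text
time_s: 12.45
position: [0.4343, -0.145, 0.1663]
ee_rot: [[0.865, -0.061, 0.497], [-0.054, -0.998, -0.028], [0.498, -0.002, -0.867]]
wrist_force: [-0.6, -0.5, -0.4]
opening: 0.0954
t 12.45 pos [ 0.4343 -0.145   0.1663] F [-0.6 -0.5 -0.4] open 0.0954 q [-0.62  0.26  2.33  1.24  0.28 -0.15]
[0.02,0.12,-0.02, -0.005,0.002,0.004]
[0.03,0.14,3.98, -0.005,0.002,0.004]
```

View pics/s8.png

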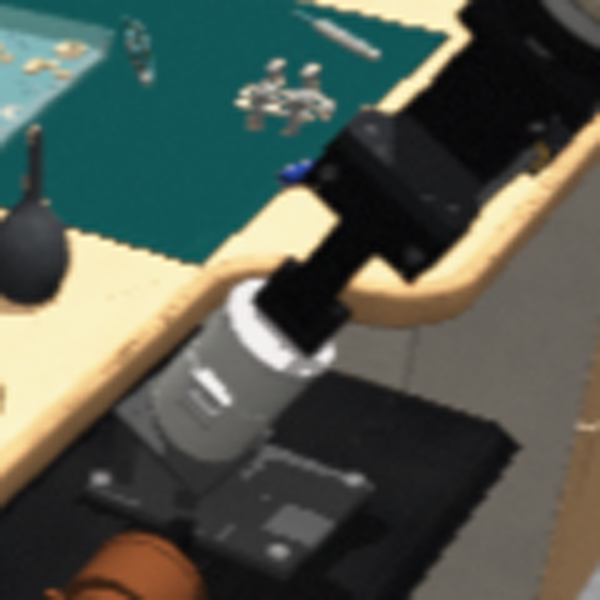

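View pics/t8.png

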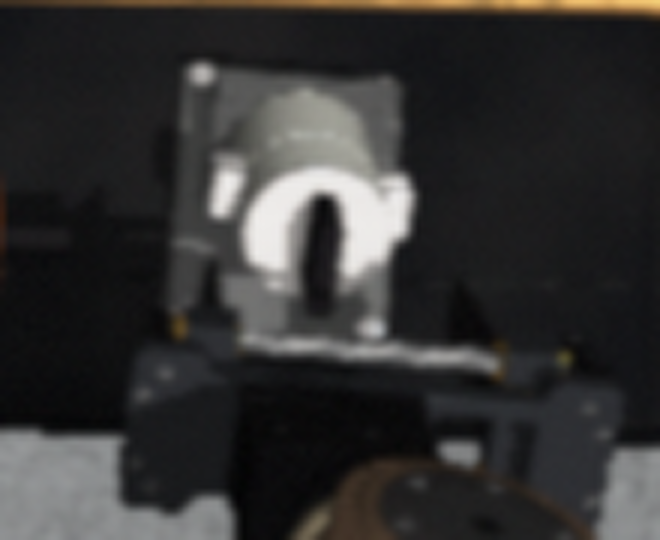

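The wide-open fingers straddle the black bar at (321,255) in the top crop, in line with it. I'll go on down and close.

```bash
python3 -m pendant '[[[0,0.1,2,0,0,0,1],[0,0.1,4,0,0,0,1],[0,0.1,4,0,0,0,1],[0,0.1,4,0,0,0,1]]]'
python3 - <<'E'
from h import *
rows((potp(.07),Rpot()))
s=capture('scene');cv2.imwrite('pics/s9.png',cv2.resize(s[120:240,300:420],None,fx=5,fy=5,interpolation=2))
E
```

```text
time_s: 13.05
position: [0.4538, -0.1475, 0.1342]
ee_rot: [[0.864, -0.061, 0.5], [-0.053, -0.998, -0.03], [0.501, -0.0, -0.865]]
wrist_force: [0.3, -0.3, 0.5]
opening: 0.0951
t 13.05 pos [ 0.4538 -0.1475  0.1342] F [ 0.3 -0.3  0.5] open 0.0951 q [-0.59  0.36  2.33  1.61  0.26 -0.51]
[-0.07,0.00,0.22, -0.003,-0.001,0.005]
```

View pics/s9.png

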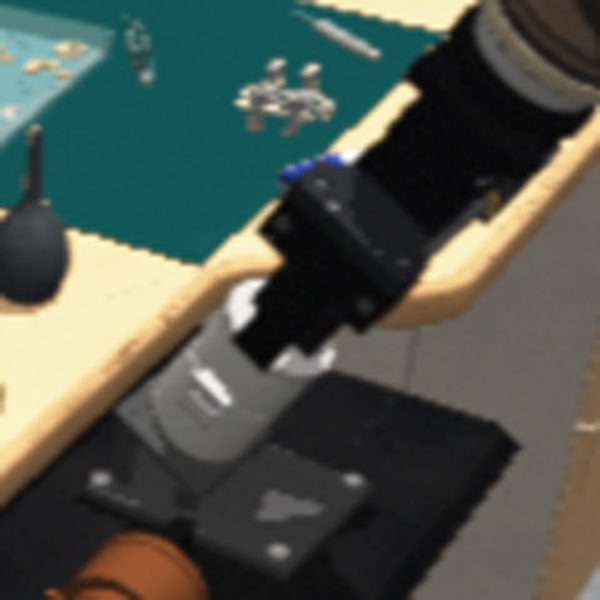

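```bash
python3 -m pendant '[[[0,0,0.1,0,0,0,-1],[0,0,0.1,0,0,0,-1],[0,0,0.1,0,0,0,-1],[0,0,0.1,0,0,0,-1],[0,0,0.1,0,0,0,-1],[0,0,0.1,0,0,0,-1],[0,0,0.1,0,0,0,-1],[0,0,0.1,0,0,0,-1],[0,0,0.1,0,0,0,-1],[0,0,0.1,0,0,0,-1],[0,0,0.1,0,0,0,-1],[0,0,0.1,0,0,0,-1]]]'
python3 - <<'E'
from h import *
s=get_state();print(s['q'],s['wrist_torque'])
rows((potp(.071),Rpot(.1)),(potp(.071),Rpot(.45)),(potp(.071),Rpot(.79)))
E
```

```text
time_s: 14.6
position: [0.4544, -0.1474, 0.1334]
ee_rot: [[0.864, -0.061, 0.5], [-0.053, -0.998, -0.03], [0.501, -0.001, -0.865]]
wrist_force: [2.3, 3.8, -1.5]
opening: 0.0118
[-0.59273215  0.36241394  2.32957603  1.621204    0.25790907 -0.52261912] [ 0.89636183 -0.09586636  0.50639655]
t 14.6 pos [ 0.4544 -0.1474  0.1334] F [ 2.3  3.8 -1.5] open 0.0118 q [-0.59  0.36  2.33  1.62  0.26 -0.52]
[-0.08,0.02,0.02, -0.004,-0.002,-0.095]
[-0.08,0.02,0.02, -0.003,-0.002,-0.445]
[-0.08,0.02,0.02, -0.003,-0.003,-0.785]
```

Gripped at an opening of 11.8 mm. Twisting about the tool axis; −z in tool terms is counter-clockwise from above.

```bash
python3 -m pendant '[[[-0.05,0,0,0,0,-0.08,-1],[-0.05,0,0,0,0,-0.16,-1],[-0.05,0,0,0,0,-0.24,-1],[-0.05,0,0,0,0,-0.32,-1],[-0.05,0,0,0,0,-0.32,-1]]]'
python3 - <<'E'
from h import *
s=get_state();print(s['wrist_torque']);rows((potp(.071),Rpot(.785)))
E
```

```text
time_s: 15.22
position: [0.454, -0.1472, 0.1332]
ee_rot: [[0.839, 0.213, 0.501], [0.263, -0.964, -0.03], [0.477, 0.156, -0.865]]
wrist_force: [2.2, 4.0, 1.4]
opening: 0.0118
[ 0.98864341 -0.16889456  0.48412815]
t 15.22 pos [ 0.454  -0.1472  0.1332] F [2.2 4.  1.4] open 0.0118 q [-0.59  0.36  2.33  1.63  0.26 -0.85]
[-0.05,0.03,0.02, -0.002,-0.004,-0.461]
```

```bash
python3 -m pendant '[[[-0.03,0,0,0,0,-0.1,-1],[-0.03,0,0,0,0,-0.2,-1],[-0.03,0,0,0,0,-0.3,-1],[-0.03,0,0,0,0,-0.4,-1],[-0.03,0,0,0,0,-0.46,-1],[-0.03,0,0,0,0,-0.46,-1]]]'
python3 - <<'E'
from h import *
s=get_state();print(s['wrist_torque']);rows((potp(.081),Rpot(.785)))
t=capture('top');cv2.imwrite('pics/t10.png',cv2.resize(t[210:300,310:420],None,fx=6,fy=6,interpolation=2))
s=capture('scene');cv2.imwrite('pics/s10.png',cv2.resize(s[120:240,300:420],None,fx=5,fy=5,interpolation=2))
E
```

```text
time_s: 15.98
position: [0.4541, -0.1472, 0.1332]
ee_rot: [[0.657, 0.563, 0.501], [0.663, -0.748, -0.029], [0.359, 0.352, -0.865]]
wrist_force: [2.8, 3.4, -0.1]
opening: 0.012
[ 0.85378687 -0.44730907  0.47341376]
t 15.97 pos [ 0.4541 -0.1472  0.1332] F [ 2.8  3.4 -0.1] open 0.012 q [-0.59  0.36  2.33  1.63  0.26 -1.31]
[-0.05,-0.01,-0.98, -0.001,-0.005,-0.002]
```

View pics/t10.png

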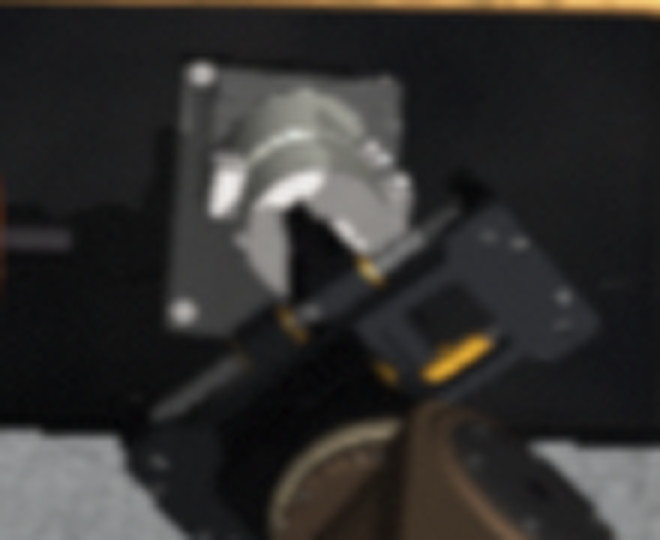

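View pics/s10.png

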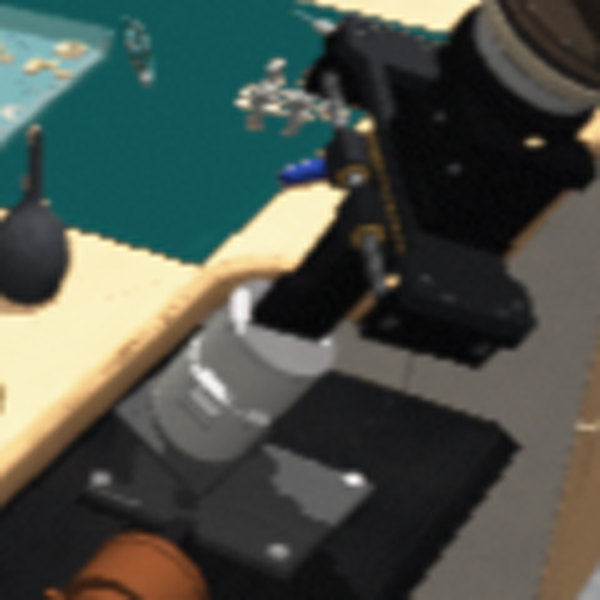

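The pot turned with the gripper: one lug now shows at (380,150) in the top crop, clear of its catch. I'll draw it slowly along the axis.

```bash
python3 -m pendant '[[[0,0,-0.3,0,0,0,-1],[0,0,-0.6,0,0,0,-1],[0,0,-0.6,0,0,0,-1]]]'; python3 -m pendant '[[[0,0,-0.5,0,0,0,-1],[0,0,-1,0,0,0,-1],[0,0,-1.5,0,0,0,-1],[0,0,-1.5,0,0,0,-1]]]'
```

```text
time_s: 16.45
position: [0.451, -0.1472, 0.1388]
ee_rot: [[0.658, 0.562, 0.502], [0.662, -0.749, -0.03], [0.359, 0.352, -0.864]]
wrist_force: [0.7, 2.4, 2.2]
opening: 0.0119
time_s: 16.95
position: [0.4432, -0.1471, 0.1518]
ee_rot: [[0.659, 0.561, 0.502], [0.662, -0.749, -0.031], [0.358, 0.352, -0.865]]
wrist_force: [0.4, -0.9, -1.9]
opening: 0.0117
```

Run:
```python
from h import *
R=Rdown(-.5)
s=get_state();p=s['position']
rows((p+AX*.05,None),(p+AX*.05+[0.03,0,.06],None),([.47,-.1,.28],R),([.4828,.1584,.25],R))
```

```text
t 16.95 pos [ 0.4432 -0.1471  0.1518] F [ 0.4 -0.9 -1.9] open 0.0117 q [-0.61  0.31  2.33  1.42  0.27 -1.11]
[0.02,0.00,-5.00, 0.000,0.000,0.000]
[4.15,3.80,-8.68, 0.000,0.000,0.000]
[9.48,2.49,-9.88, 0.432,-0.306,-0.348]
[26.34,-17.21,-7.45, 0.432,-0.306,-0.348]
```

```bash
python3 -m pendant '[[[0,0,-1.5,0,0,0,-1],[0,0,-3,0,0,0,-1],[0,0,-5,0,0,0,-1],[1.3,1.2,-6.2,0,0,0,-1],[2.7,2.5,-7.5,0,0,0,-1],[4.1,3.8,-8.7,0,0,0,-1],[6,3.4,-9.2,0.1,-0.07,-0.08,-1],[7.5,3,-9.5,0.2,-0.14,-0.16,-1],[8.5,2.7,-9.7,0.3,-0.21,-0.24,-1],[9.5,2.5,-9.9,0.4,-0.28,-0.32,-1],[9.5,2.5,-9.9,0.432,-0.306,-0.348,-1],[9.5,2.5,-9.9,0.432,-0.306,-0.348,-1]]]'
python3 - <<'E'
from h import *
R=Rdown(-.5)
rows(([.4828,.1584,.25],R),([.4828,.1584,.14],R))
s=capture('scene');cv2.imwrite('pics/s11.png',cv2.resize(s[60:330,200:470],None,fx=2.2,fy=2.2,interpolation=2))
E
```

```text
time_s: 18.45
position: [0.4705, -0.0995, 0.2795]
ee_rot: [[0.478, 0.878, -0.0], [0.878, -0.478, 0.001], [0.001, -0.001, -1.0]]
wrist_force: [-0.5, -0.5, -2.0]
opening: 0.0119
t 18.45 pos [ 0.4705 -0.0995  0.2795] F [-0.5 -0.5 -2. ] open 0.0119 q [-0.35  0.23  1.83  0.    1.08  0.15]
[23.23,-11.26,2.98, -0.001,-0.001,0.001]
[23.22,-11.25,13.98, -0.001,-0.001,0.001]
```

View pics/s11.png

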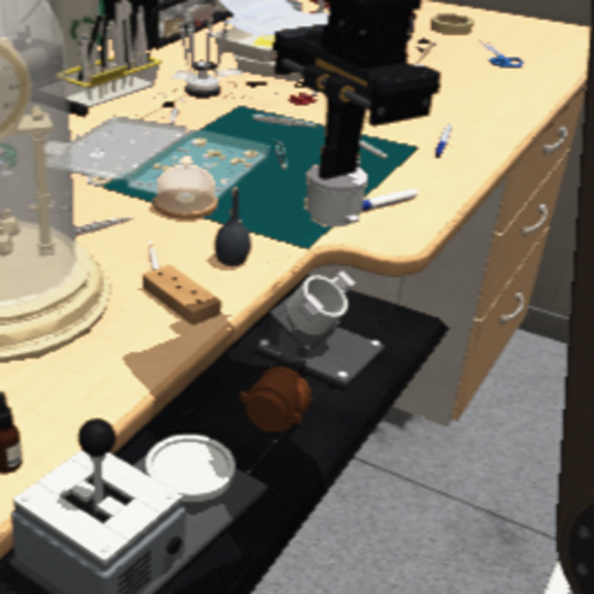

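The pot is held upright and clear of the stand, and the lever still stands upright in neutral at (97,440). Next I'll move over the carrier.

```bash
python3 -m pendant '[[[4,-2,0,0,0,0,-1],[8,-4,0,0,0,0,-1],[12,-6,0.5,0,0,0,-1],[16,-8,1,0,0,0,-1],[20,-9.8,2,0,0,0,-1],[23.2,-11.2,3,0,0,0,-1],[23.2,-11.2,6,0,0,0,-1],[23.2,-11.2,9,0,0,0,-1],[23.2,-11.2,12,0,0,0,-1],[23.2,-11.2,14,0,0,0,-1],[23.2,-11.2,14,0,0,0,-1]]]'
python3 - <<'E'
from h import *
R=Rdown(-.5)
rows(([.4828,.1584,.105],R))
s=capture('scene');cv2.imwrite('pics/s12.png',cv2.resize(s[190:320,220:350],None,fx=4.5,fy=4.5,interpolation=2))
t=capture('top');cv2.imwrite('pics/t12.png',cv2.resize(t[190:290,170:290],None,fx=5,fy=5,interpolation=2))
E
```

```text
time_s: 19.88
position: [0.4823, 0.1575, 0.1389]
ee_rot: [[0.48, 0.877, -0.002], [0.877, -0.48, 0.001], [0.0, -0.002, -1.0]]
wrist_force: [0.3, -0.1, -1.0]
opening: 0.0119
t 19.88 pos [0.4823 0.1575 0.1389] F [ 0.3 -0.1 -1. ] open 0.0119 q [0.18 0.45 1.94 0.   0.76 0.68]
[0.10,0.00,3.39, -0.002,-0.000,-0.001]
```

View pics/s12.png

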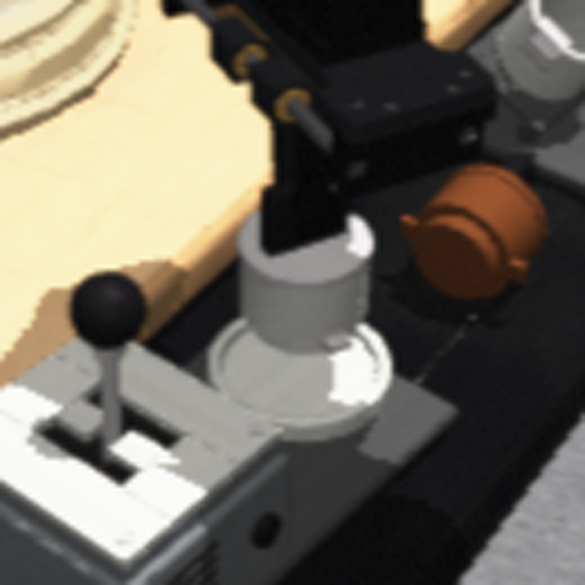

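View pics/t12.png

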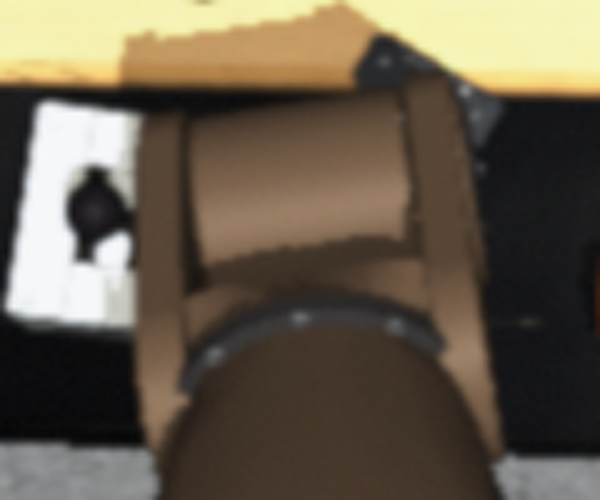

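The pot is over the dish and upright, with the lever knob well clear at (108,310). I'll lower it in small steps.

```bash
python3 -m pendant '[[[0.1,0,0.8,0,0,0,-1],[0.1,0,1.5,0,0,0,-1],[0.1,0,2.1,0,0,0,-1],[0.1,0,2.5,0,0,0,-1],[0.1,0,2.7,0,0,0,-1],[0.1,0,2.8,0,0,0,-1]]]'; python3 -m pendant '[[[0,0,0.1,0,0,0,-1],[0,0,0.2,0,0,0,-1],[0,0,0.2,0,0,0,-1]]]'; python3 -m pendant '[[[0,0,0.1,0,0,0,-1],[0,0,0.1,0,0,0,-1]]]'
```

```text
time_s: 20.72
position: [0.4837, 0.1587, 0.1124]
ee_rot: [[0.48, 0.877, 0.001], [0.877, -0.48, 0.002], [0.002, 0.0, -1.0]]
wrist_force: [0.2, 0.2, -1.7]
opening: 0.0119
time_s: 21.1
position: [0.4838, 0.1586, 0.1104]
ee_rot: [[0.48, 0.877, 0.001], [0.877, -0.48, 0.002], [0.002, 0.0, -1.0]]
wrist_force: [0.2, 0.5, -1.4]
opening: 0.0119
time_s: 21.35
position: [0.4838, 0.1586, 0.1094]
ee_rot: [[0.48, 0.877, 0.001], [0.877, -0.48, 0.001], [0.002, -0.0, -1.0]]
wrist_force: [-0.4, -0.7, -1.6]
opening: 0.0117
```

```bash
for i in 1 2 3; do python3 -m pendant '[[[0,0,0.1,0,0,0,-1],[0,0,0.1,0,0,0,-1]]]' | grep -E 'pos|force'; done
```

```text
position: [0.4837, 0.1587, 0.1083]
wrist_force: [0.4, 0.4, -2.0]
position: [0.4837, 0.1586, 0.1079]
wrist_force: [-2.4, -0.1, 8.1]
position: [0.4837, 0.1587, 0.1079]
wrist_force: [-4.9, -0.8, 13.2]
```

```bash
python3 -m pendant '[[[0,0,-0.02,0,0,0,-1],[0,0,-0.02,0,0,0,-1]]]' | grep force; python3 -m pendant '[[[0,0,0,0,0,0,0],[0,0,0,0,0,0,0],[0,0,0,0,0,0,0],[0,0,0,0,0,0,0],[0,0,0,0,0,0,0],[0,0,0,0,0,0,0]]]'
python3 - <<'E'
from h import *
s=capture('scene');cv2.imwrite('pics/s13.png',cv2.resize(s[190:320,220:350],None,fx=4.5,fy=4.5,interpolation=2))
E
```

```text
wrist_force: [-0.6, 0.4, -2.1]
time_s: 23.1
position: [0.4838, 0.1586, 0.1081]
ee_rot: [[0.48, 0.877, 0.002], [0.877, -0.48, 0.002], [0.002, 0.001, -1.0]]
wrist_force: [-0.2, 0.5, 0.6]
opening: 0.0475
```

View pics/s13.png

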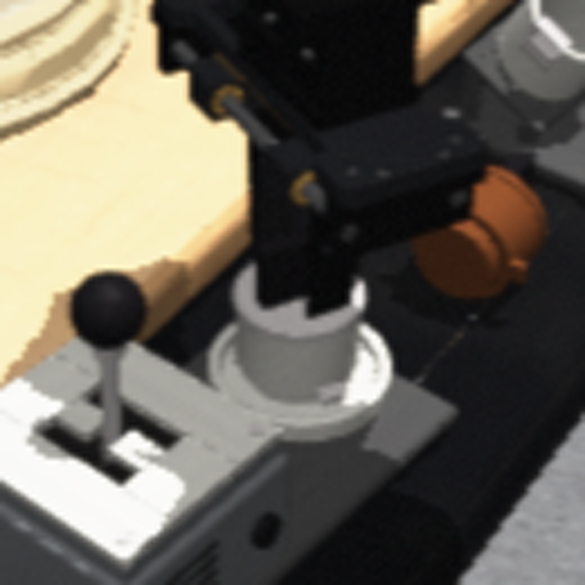

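The pot stands upright inside the dish and the fingers are clear of it. I'll go straight up, then back over the knob.

```bash
python3 -m pendant '[[[0,0,-2,0,0,0,0],[0,0,-5,0,0,0,0.4],[0,0,-9,0,0,0,0.4],[0,0,-13,0,0,0,0.4],[0,0,-13,0,0,0,0.4]]]'|head -2
python3 - <<'E'
from h import *
R=Rdown(-.116)
rows(([.4976,.2876,.235],R),([.4976,.2876,.1525],R))
t=capture('top');s=capture('scene')
cv2.imwrite('pics/s14.png',cv2.resize(s[190:320,190:350],None,fx=4,fy=4,interpolation=2))
E
```

```text
time_s: 23.78
position: [0.4844, 0.1587, 0.2407]
t 23.77 pos [0.4844 0.1587 0.2407] F [-0.1 -0.1 -0.4] open 0.0664 q [0.19 0.31 1.83 0.   1.   0.69]
[11.94,-5.03,0.61, 0.006,-0.005,-0.384]
[11.90,-5.07,8.86, 0.006,-0.005,-0.384]
```

View pics/s14.png

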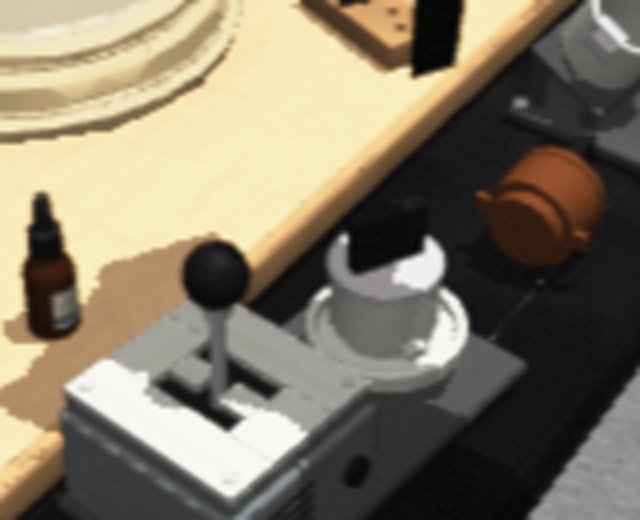

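The pot stands upright in the carrier at (390,280) and the lever is still upright in neutral at (215,275). Now to grip the knob again.

```bash
python3 -m pendant '[[[4,-1.7,-0.5,0,0,-0.13,0.4],[8,-3.4,-0.5,0,0,-0.26,0.4],[11.9,-5.05,0.2,0,0,-0.384,0.4],[11.9,-5.05,0.6,0,0,-0.384,0.4],[11.9,-5.05,0.6,0,0,-0.384,0.4],[11.9,-5.05,4,0,0,-0.384,0.4],[11.9,-5.05,7,0,0,-0.384,0.4],[11.9,-5.05,8.8,0,0,-0.384,0.4],[11.9,-5.05,8.8,0,0,-0.384,0.4]]]'
python3 -m pendant '[[[0,0,0,0,0,0,-1],[0,0,0,0,0,0,-1],[0,0,0,0,0,0,-1],[0,0,0,0,0,0,-1],[0,0,0,0,0,0,-1],[0,0,0,0,0,0,-1]]]'
python3 - <<'E'
from h import *
R=Rdown(-.116);c=np.array([.4976,.2876,.1525]);y=np.array([.1155,.9933,0]);x=np.array([.9933,-.1155,0])
rows((c,R),(c+.0267*y+[0,0,-.0025],R),(c+.0267*y+.0387*x+[0,0,-.0075],R))
s=capture('scene');cv2.imwrite('pics/s15.png',cv2.resize(s[190:320,190:350],None,fx=4,fy=4,interpolation=2))
E
```

```text
time_s: 25.0
position: [0.4958, 0.2859, 0.1491]
ee_rot: [[0.118, 0.993, -0.0], [0.993, -0.118, 0.0], [0.0, -0.0, -1.0]]
wrist_force: [0.5, -0.6, 0.5]
opening: 0.0665
time_s: 25.75
position: [0.4961, 0.2859, 0.1494]
ee_rot: [[0.118, 0.993, 0.0], [0.993, -0.118, 0.001], [0.001, 0.0, -1.0]]
wrist_force: [0.7, -0.1, 3.5]
opening: 0.0309
t 25.75 pos [0.4961 0.2859 0.1494] F [ 0.7 -0.1  3.5] open 0.0309 q [0.41 0.51 1.78 0.   0.86 0.53]
[0.19,0.13,-0.31, 0.000,-0.001,-0.002]
[2.86,0.12,-0.06, 0.000,-0.001,-0.002]
[2.86,3.99,0.44, 0.000,-0.001,-0.002]
```

View pics/s15.png

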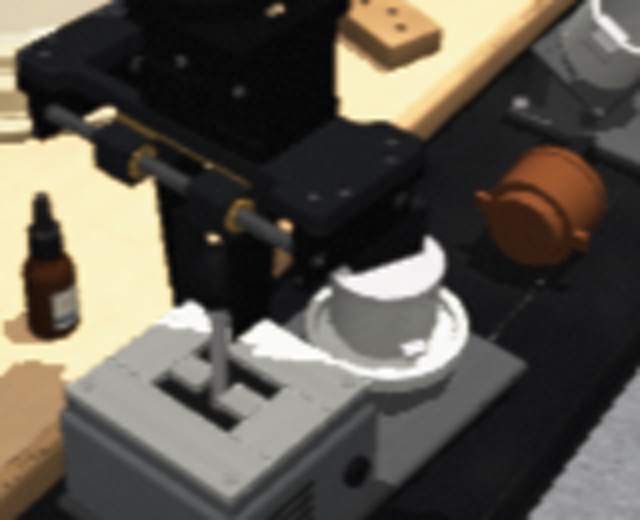

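Knob gripped. Across to the left, then forward.

```bash
python3 -m pendant '[[[0.5,0.1,0,0,0,0,-1],[1.1,0.12,0.05,0,0,0,-1],[1.7,0.12,0.1,0,0,0,-1],[2.3,0.12,0.18,0,0,0,-1],[2.86,0.12,0.25,0,0,0,-1],[2.86,0.12,0.25,0,0,0,-1]]]'
python3 - <<'E'
from h import *
R=Rdown(-.116);c=np.array([.4976,.2876,.1495]);y=np.array([.1155,.9933,0]);x=np.array([.9933,-.1155,0])
rows((c+.0267*y+[0,0,-.0025],R),(c+.0267*y+.0387*x+[0,0,-.0075],R))
s=capture('scene');cv2.imwrite('pics/s16.png',cv2.resize(s[190:320,190:350],None,fx=4,fy=4,interpolation=2))
E
```

```text
time_s: 26.55
position: [0.5005, 0.3147, 0.1465]
ee_rot: [[0.118, 0.993, -0.0], [0.993, -0.118, 0.001], [0.001, -0.0, -1.0]]
wrist_force: [-0.7, 0.5, -0.9]
opening: 0.0305
t 26.55 pos [0.5005 0.3147 0.1465] F [-0.7  0.5 -0.9] open 0.0305 q [0.45 0.54 1.73 0.   0.87 0.57]
[-0.05,0.03,-0.05, -0.000,-0.001,-0.002]
[-0.05,3.90,0.45, -0.000,-0.001,-0.002]
```

View pics/s16.png

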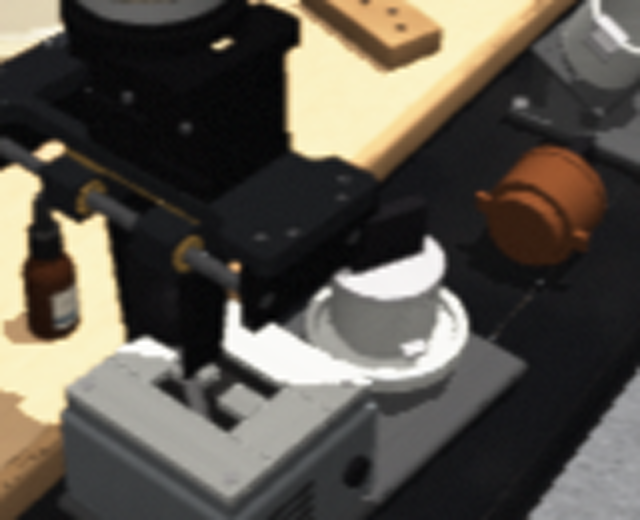

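```bash
python3 -c "
from h import *
print(onz('top',(209,184),.125),onz('scene',(202,248),.12))"; python3 -m pendant '[[[0,0.6,0.03,0,0,0,-1],[0,1.2,0.07,0,0,0,-1],[0,1.8,0.12,0,0,0,-1],[0,2.4,0.2,0,0,0,-1],[0,3.0,0.3,0,0,0,-1],[0,3.5,0.38,0,0,0,-1],[0,3.5,0.38,0,0,0,-1]]]'
```

```text
[0.62165777 0.24448834 0.125     ] [0.6105616 0.275641  0.12     ]
time_s: 27.48
position: [0.536, 0.3103, 0.1428]
ee_rot: [[0.118, 0.993, 0.001], [0.993, -0.118, 0.001], [0.001, 0.001, -1.0]]
wrist_force: [-1.2, -1.1, 1.8]
opening: 0.0306
```

```bash
python3 -m pendant '[[[0,0.3,0.04,0,0,0,-1],[0,0.5,0.06,0,0,0,-1],[0,0.5,0.06,0,0,0,-1]]]'; python3 -m pendant '[[[0,0.2,0.02,0,0,0,-1],[0,0.4,0.03,0,0,0,-1],[0,0.4,0.03,0,0,0,-1]]]'
```

```text
time_s: 27.85
position: [0.5402, 0.3097, 0.1419]
ee_rot: [[0.118, 0.993, -0.001], [0.993, -0.118, 0.001], [0.001, -0.001, -1.0]]
wrist_force: [-8.0, -0.6, 4.2]
opening: 0.0309
time_s: 28.22
position: [0.5415, 0.3095, 0.1416]
ee_rot: [[0.118, 0.993, -0.007], [0.993, -0.118, 0.0], [-0.001, -0.007, -1.0]]
wrist_force: [-17.7, 2.2, 9.8]
opening: 0.0307
```

The stop is reached: the force rises and travel ends 41 mm from neutral. I'll release and rise.

```bash
python3 -m pendant '[[[0,0.1,0,0,0,0,0.2],[0,0.05,0,0,0,0,0.2],[0,0,0,0,0,0,0.2],[0,0,0,0,0,0,0.2],[0,0,0,0,0,0,0.2],[0,0,-3,0,0,0,0.2],[0,0,-7,0,0,0,0.2],[0,0,-12,0,0,0,0.2],[-4,-4,-14,0,0,0,0.2],[-8,-8,-15,0,0,0,0.2],[-13,-10,-15,0,0,0,0.2],[-18,-11,-15,0,0,0,0.2],[-24,-11,-15,0,0,0,0.2],[-30,-11,-15,0,0,0,0.2],[-36,-11,-15,0,0,0,0.2],[-36,-11,-15,0,0,0,0.2]]]'
python3 - <<'E'
from h import *
s=capture('scene');cv2.imwrite('pics/s17.png',cv2.resize(s[190:330,190:350],None,fx=4,fy=4,interpolation=2))
cv2.imwrite('pics/s17f.png',s)
t=capture('top');cv2.imwrite('pics/t17.png',cv2.resize(t[150:280,140:400],None,fx=3,fy=3,interpolation=2))
rows()
for c in('scene','top'):
    for q in('lever_knob','pot','dropper_bottle','tape','dust_blower'):print(c,q,[([round(float(v),1) for v in d['xy']],round(d['score'],2)) for d in place_of(q,c)][:3])
E
```

```text
time_s: 30.22
position: [0.3905, -0.0383, 0.2928]
ee_rot: [[0.124, 0.992, -0.006], [0.992, -0.124, -0.0], [-0.001, -0.006, -1.0]]
wrist_force: [0.1, 0.7, -0.0]
opening: 0.057
t 30.32 pos [ 0.3909 -0.0354  0.2927] F [-0.   0.4 -0.8] open 0.0572 q [-0.26  0.08  1.98 -0.    1.09 -0.14]
scene lever_knob [([265.4, 301.1], 0.72), ([213.2, 256.9], 0.55)]
scene pot [([284.0, 271.6], 0.89), ([322.4, 246.4], 0.67), ([287.0, 267.9], 0.55)]
scene dropper_bottle [([205.1, 273.3], 0.95), ([345.6, 194.2], 0.64), ([344.7, 217.5], 0.59)]
scene tape [([142.0, 296.7], 0.69), ([285.8, 271.7], 0.52)]
scene dust_blower [([305.4, 176.7], 0.91)]
top lever_knob [([179.2, 217.2], 0.55)]
top pot [([289.9, 249.3], 0.93), ([243.2, 239.5], 0.82), ([353.2, 245.2], 0.63)]
top dropper_bottle [([212.9, 186.5], 0.49)]
top tape [([164.1, 165.6], 0.87)]
top dust_blower [([388.3, 177.6], 0.64)]
```

View pics/s17.png

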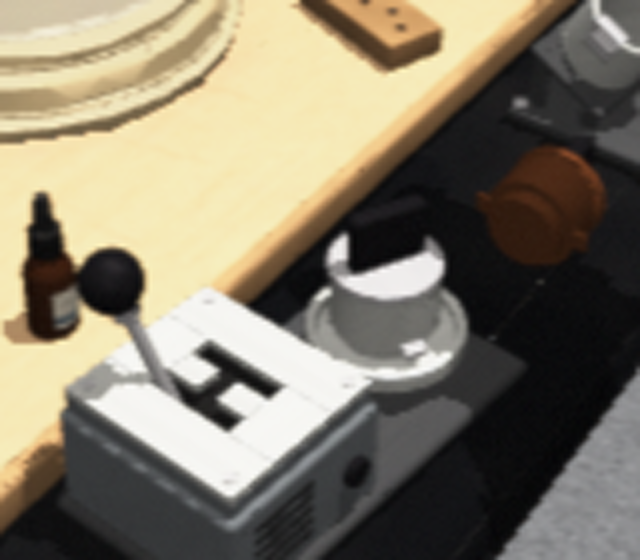

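View pics/t17.png

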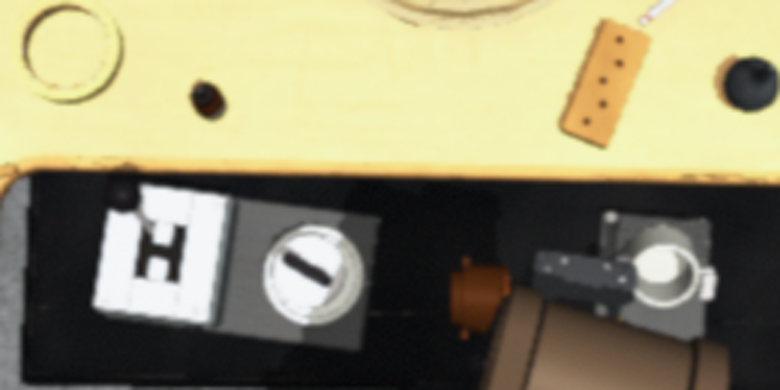

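Run:
```python
from h import *
k=tri([('scene',(217.4,260.1)),('top',(181.3,214))]);print(k)
d=k-np.array([.4976,.2876,.012]);l=Rz(.116)@d;print(l, 's',np.arctan2(l[0],np.hypot(l[1],l[2])),'c',np.arctan2(l[1],l[2]))
s=get_state();print(s['joint_vel'],s['time_s'])
finish_job()
```

```text
[0.54161015 0.30813915 0.14392718]
[0.04133718 0.02549485 0.13192718] s 0.2984525007092456 c 0.19089628225111033
[-5.13557955e-03 -1.94940104e-04  2.14697959e-03 -2.57350818e-03
  5.94049468e-05 -7.74292335e-04] 30.825
the job is handed in; nothing more can be done
```

The job is done and handed in at about 31 s of the 61 s allowed. No verdict was reported.

- **Out of gear:** I gripped the lever knob in the near right slot. I first drew it a few millimetres back to feel the slot's end stop, then brought it forward to neutral and left it upright in the middle of the cross slot.
- **Pot:** I gripped the pot by its handle on the inclined stand, turned it 45° counter-clockwise and drew it off along its axis. I then set it down upright in the carrier. The force rose to about 13 N on contact, and I eased that off before releasing.
- **Into gear:** I moved the lever across to the left and fully forward until the force rose at the end stop. I then released it and moved the arm clear.

**Last checks:**
- **Lever:** in the pictures it measures shift about 0.30 and cross about 0.19, where the far left slot is about 0.27 and 0.185. The shift reads slightly past the end, within picture accuracy, and the knob matches where the grip felt the stop.
- **Pot:** it stands upright inside the carrier rim.
- **Bottle, blower and tape:** their picture positions are within about 2 to 3 pixels of the start. The bottle's top-view position moved most, by 4 to 5 pixels with low detection scores, but it looked unmoved in the pictures. The blower's starting position was only found in the top view.
- **Robot:** it touches nothing.

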